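Push the board tray home and give the press wheel one turn

TASK

Make the small screw press ready for the next circuit board: push the board tray all the way home under the screw, then push the hand wheel round by its upright handle through exactly one turn, clockwise seen from above, so that the handle ends back where it began. Do it all by gently pushing with the fingertips: do not grip the handle or the tray, lift nothing, do not turn the wheel before the tray is home, and leave the other things on the bench where they are.

Things in the scene. Friction and masses are not known exactly. Their poses are not given: they have to be found in the camera images.
- press: grey bench screw press bolted to the table, C-shaped: base plate 170 (x) x 300 (y) x 18 mm high, a column 90 x 50 mm at its -y end (y -140 to -90 mm), an overhanging arm 75 mm wide from the column to y = +40 mm, its underside at 120 and its top at 155 mm, with the hand wheel on top. The origin is on the table, straight below the wheel's axis; z is up and +y is the way the tray slides out. It is fixed, but stands elsewhere and is turned differently each time
- wheel_centre (a point): point on the upright axis of the hand wheel, 185 mm above the table. The dark steel wheel has three spokes and measures 124 mm across; the rim is a 14 mm round bar between 176 and 190 mm above the table, and the hub in the middle reaches 193 mm
- wheel_handle (a point): point on the axis of the wheel's one handle, 220 mm above the table: a black round grip, 20 mm in diameter, standing straight up from the rim at the end of a spoke, 55 mm from the wheel's axis; grip from 197 to 244 mm above the table (a 10 mm stem below it). It goes round with the wheel
- wheel (a joint): angle of the hand wheel in rad, growing clockwise seen from above; at 0 the handle is on the press's -y side. It starts anywhere from -1.0 to 1.0. No stop or detent within two turns either way; it turns with light friction (about 3 N at the handle) and stays where it is left. One turn lowers the screw's pad by 8 mm
- tray (a joint): how far the aluminium board tray (120 mm wide, with a green circuit board on it) is out, in m: 0 is home against its stop, growing along the press's +y; starts 0.04 to 0.07 out. It slides with about 2 N of friction and stays where it is left
- tray_push (a point): middle of the tray's outer end face, which looks along the press's +y: the upright end plate of the tray, 100 mm wide, 10 mm thick, from 30 to 75 mm above the table; this point is 60 mm above the table, on the press's centre line (x = 0), and 140 mm from the wheel's axis when the tray is home. Push it towards the wheel's axis, along the press's -y
- screwdriver: loose screwdriver with a yellow handle, 170 mm long, lying near the press; leave alone
- cutters: loose side cutters with yellow handles, 120 mm long, lying near the press; leave alone
- spool: loose small solder spool, 52 mm across, 36 mm high; leave alone
- tip_cleaner: loose round brass tip cleaner, 80 mm across, 55 mm high; leave alone
- kit_box: loose flat blue box, 60 x 90 x 22 mm; leave alone
- heatsink: loose finned aluminium heat sink, 40 x 40 x 26 mm; leave alone
- flux_jar: loose small jar, 44 mm across, 50 mm high; leave alone

How it is judged:
By the outcome, as a careful person would: the job done as asked, in the order asked, and still so for the second after the job is handed in, with the robot touching nothing.
It also fails if it takes over 66 s, if anything falls off the work surface, if the arm or the gripper's body presses on something with over 40 N, if the wrist force passes 120 N, or if a joint passes its speed limit or range.

ROBOT

A 6-joint arm with a two-finger parallel gripper is mounted at the origin on the work surface. World frame = base frame: x ahead of the robot, y to its left, z up, the work surface at z = 0. Lengths are in mm, angles in rad, forces in N, time in s.
With the tool pointing down it reaches from about 350 to 775 mm from the base axis. Payload 7.3 kg.
Tool frame: the origin (TCP) lies at the very end of the fingers, on their centre line; the grasp point (between the pads) lies 19 mm behind it (bot.grasp_offset is the distance from the TCP to the grasp point, in mm); z points along the fingers, y is the direction in which the jaws open and shut (so a half turn about z gives the same grasp; the last joint's range is limited). The gripper opens to 92 mm and grips with 3 to 60 N. Pads are 19 mm wide; open, the fingers measure 130 mm over their backs; the gripper's body (75 mm by 190 mm) begins 47 mm behind the grasp point.
Start: joints at [-1.297, 0.342, 1.524, -0, 1.275, -0.146], TCP at [214.003, -479.428, 187.241] pointing down, gripper open.
Joint ranges: [-2.53, 2.53], [-0.77, 2.02], [0.04, 2.7], [-1, 4.14], [0.28, 2.66], [-3.11, 3.11]. Speed limits (rad/s): [2.57, 2.57, 3.14, 3.14, 3.14, 3.14].

INTERFACE

Orientations are given as [roll, pitch, yaw] about the fixed x, y, z axes, in that order (R = Rz(yaw) Ry(pitch) Rx(roll)).
In Python, from plant import bot gives the robot as it stands.
- The arm moves only by the tool servo_tool, never from a script. Its arguments are lists of equal length, an entry for each row: "angular": the turn, a rotation vector about the world's x, y, z in degrees, a list of three; "slide": the shift along the world's x, y, z in mm, a list of three; "grip": the opening, from -1 (shut) to 1 (fully open), so that 0 is half open. In form: {"angular": [[ax, ay, az], ...], "slide": [[dx, dy, dz], ...], "grip": [grip, ...]}. A call has 1 to 10 rows; each row is the pose to reach, as a shift and turn from the pose commanded when the call began; what a row does not reach only later rows make up. A row lasts 1/12 s, in which the tool goes at most 41.7 mm and 7.16 degrees, less where a joint would pass 70% of its speed; a pose out of reach is approached as far as the arm can. A call with a gripper value outside its range is refused whole. The fingers move at their own pace and stop on an object; the grip force is fixed at half the most. Time passes only in rows, so rows that repeat a pose let the fingers close. It gives the time, the measured TCP pose, the force and the opening at its end, in the units of the state.
- bot.get_obs(): the state, without advancing time (a new reading comes with each control period).
- bot.capture(name): name is "scene" or "top"; returns a dict with "img" (384x512x3 uint8, blue, green, red), "range_z" (384x512 float32, mm along the optical axis (not along the pixel's ray), 0 where there is no reading), "fov_y" (degrees; the focal length in pixels is half the picture's height over the tangent of half this angle, whatever the lens; pixels are square), "cx", "cy" (the principal point, pixels), "R" (3x3) and "t" (3): a world point X has camera coordinates R X + t. Camera axes: x right, y down, z forward; pixel columns grow to the right and rows downward; lengths in mm; the calibration is good to about 2 mm. A picture is of the moment at which its call begins.
- bot.close_job(): hands the job in, once; it reports no verdict.
The state is a dict: "time": time; "joint_positions": joint angles; "dq": joint speeds; "tau": joint torques, N m; "tool_pos": TCP position; "tcp_rot": TCP orientation; "contact_force": force on the tool from outside, world axes, zero at the start; "moment": the same for the moment, N m; "grip_width": finger opening in mm.
Only numpy, scipy, OpenCV 4.12 (cv2) and the standard library are available. Lean on these libraries where they do the work, as an engineer would, in place of code of your own. Each camera call takes 0.05 s, during which the arm holds its last target.

## Working session

There is one attempt and no reset: what is moved stays moved. The work goes in short steps, Python scripts to look and compute and a tool call to move; the robot and the scene stay as the last step left them, time stands still between calls to the robot, and variables do not carry over. Pictures are saved under pics/ and viewed, and the job is handed in when it is done.

Besides the shell and the picture viewer there is one more tool, called after "Request:" as name(argument=value, ...) on one line, values as JSON. servo_tool: Moves the arm, as the interface text tells. Its arguments: {"type":"object","properties":{"angular":{"type":"array","items":{"type":"array","items":{"type":"number"}}},"slide":{"type":"array","items":{"type":"array","items":{"type":"number"}}},"grip":{"type":"array","items":{"type":"number"}}},"required":["angular","slide","grip"]}

```bash
ls; mkdir -p pics; python3 - <<'E'
from plant import bot
import cv2,numpy as np
for n in ["scene","top"]:
    c=bot.capture(n); cv2.imwrite(f"pics/{n}0.png",c["img"]); np.savez(f"{n}0.npz",**c)
    print(n,c["fov_y"],c["cx"],c["cy"],np.round(-c["R"].T@c["t"]),np.round(c["R"],2).tolist())
print(bot.get_obs())
E
```

```text
pics
scene 50.36754381977901 255.5425032782511 188.19918674415493 [1188.  583.  733.] [[-0.67, 0.74, -0.01], [0.44, 0.39, -0.81], [-0.59, -0.55, -0.59]]
top 57.59370552339844 256.83275882089293 195.4470394975996 [ 463.   56. 1065.] [[-0.01, -1.0, -0.02], [-0.99, 0.01, -0.13], [0.13, 0.01, -0.99]]
{'time': 0.1, 'joint_positions': array([-1.29702181e+00,  3.42669931e-01,  1.52490629e+00, -3.82510902e-05,
        1.27540629e+00, -1.45999705e-01]), 'dq': array([-2.24693030e-04, -8.26459328e-04, -2.06799367e-03, -6.14476804e-04,
        3.00985194e-05, -8.20127207e-04]), 'tau': array([ 1.97006746e-03, -4.32002413e+01, -2.44696105e+01,  7.18766288e-02,
        5.26052120e-02, -5.21316963e-05]), 'tool_pos': array([ 213.86112444, -479.01294084,  186.61104468]), 'tcp_rot': array([-3.14021226e+00, -1.66009076e-04,  4.19785267e-01]), 'contact_force': array([-0.53352749,  0.05762837, -0.17858431]), 'moment': array([ 0.00864171,  0.00255683, -0.00596991]), 'grip_width': 91.943431212245}
```

View pics/scene0.png

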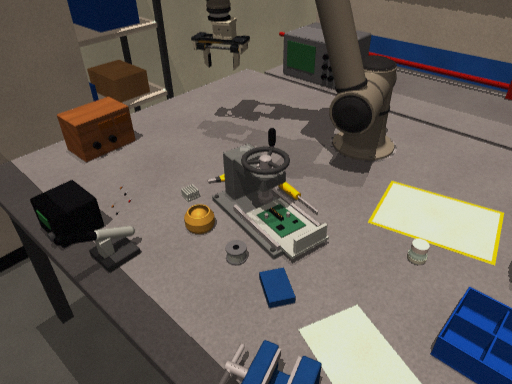

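View pics/top0.png

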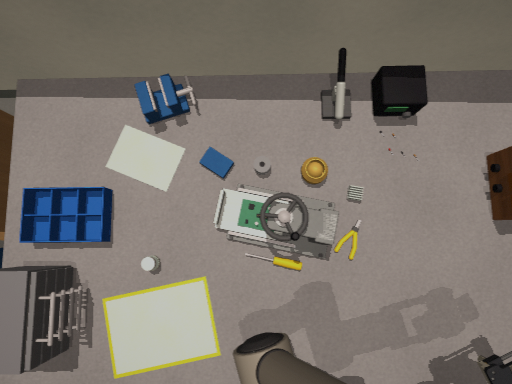

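The top view shows the wheel hub at about (285,216), the handle at about (295,236) and the tray end plate at about (220,210), sliding out to the image's left. The screwdriver lies at about (275,262) and the cutters at about (350,240). I'll measure these with depth next.

```bash
cat > h.py <<'E'
import numpy as np,cv2
def cloud(c):
    h,w=c["range_z"].shape; f=h/2/np.tan(np.radians(float(c["fov_y"])/2))
    v,u=np.mgrid[:h,:w]; z=c["range_z"]
    P=np.stack([(u-c["cx"])/f*z,(v-c["cy"])/f*z,z],-1)
    X=(P-c["t"])@c["R"]; X[z==0]=np.nan
    return X
def circ(P):
    A=np.c_[2*P,np.ones(len(P))]; s=np.linalg.lstsq(A,(P**2).sum(1),rcond=None)[0]
    return s[:2],np.sqrt(s[2]+s[:2]@s[:2])
E
python3 - <<'E'
import numpy as np,cv2
from h import *
for n in ["top","scene"]:
    c=dict(np.load(n+"0.npz")); X=cloud(c)
    if n=="top": m=np.zeros(X.shape[:2],bool); m[150:290,190:370]=1
    else: m=np.zeros(X.shape[:2],bool); m[110:270,200:340]=1
    P=X[m]; P=P[~np.isnan(P[:,0])]
    if n=="top":
        print("table",np.nanmedian(X[300:340,240:300,2]), np.histogram(P[:,2],bins=np.arange(-10,260,5)))
    z=P[:,2]
    H=P[(z>205)&(z<250)]
    print(n,"handle",len(H),H.mean(0) if len(H) else 0,H.min(0),H.max(0))
    R=P[(z>170)&(z<196)]
    print("rim n",len(R),R.min(0),R.max(0),(R.min(0)+R.max(0))/2)
    d=np.linalg.norm(R[:,:2]-np.median(R[:,:2],0),axis=1); 
    print(circ(R[d>48][:,:2]))
    T=P[(z>65)&(z<80)]; print("75 level",len(T),T.min(0),T.max(0))
    T=T[T[:,1]>T[:,1].max()-40]
    print(cv2.minAreaRect(T[:,:2].astype(np.float32)), len(T))
    A=P[(z>145)&(z<160)]; print("arm top",cv2.minAreaRect(A[:,:2].astype(np.float32)), len(A))
E
```

```text
table 0.06236541942485417 (array([  94, 8606, 7680,  214,  410, 1298,  793,  868, 1368,  453,  136,
        146,  149,   13,   12,    7,   76,   51,    1,    3,    0,    2,
          2,    1,    1,    4,    1,    7,    4,    3,    5,   13,  897,
        644,   92,   15,    1,    2,  100,  601,  257,    4,    0,    1,
          1,    3,    1,    0,    1,   19,   36,    2,    0]), array([-10,  -5,   0,   5,  10,  15,  20,  25,  30,  35,  40,  45,  50,
        55,  60,  65,  70,  75,  80,  85,  90,  95, 100, 105, 110, 115,
       120, 125, 130, 135, 140, 145, 150, 155, 160, 165, 170, 175, 180,
       185, 190, 195, 200, 205, 210, 215, 220, 225, 230, 235, 240, 245,
       250, 255]))
top handle 64 [475.65736582 -18.76599261 238.55291619] [466.17683609 -27.82718619 207.50768797] [484.90868595 -10.20041698 246.26480939]
rim n 964 [466.52956031 -57.43077466 173.29633635] [585.45322586  61.26853863 195.76633633] [525.99139308   1.91888199 184.53133634]
(array([526.4766869 ,   2.35444147]), np.float64(55.08625216917078))
75 level 134 [ 454.61595903 -114.66657127   65.88555154] [612.1624201  1
[... 202 characters left out ...]
76641845703), 77.47779846191406) 1554
scene handle 199 [3.86381380e+02 1.41942133e-01 2.22596480e+02] [245.60309863 -26.96887136 205.37494249] [489.95055593  40.80056155 243.84170085]
rim n 871 [240.05506263 -56.65248345 170.02010935] [590.93709165  64.30061385 195.76387435] [415.49607714   3.8240652  182.89199185]
(array([417.8826361 ,  27.59235672]), np.float64(132.56329376220575))
75 level 395 [ 506.04515694 -142.45194983   65.02515911] [616.01508006 196.42810423  79.87817415]
((568.1571655273438, 181.55714416503906), (12.43928050994873, 98.1465835571289), 77.83187866210938) 192
arm top ((519.770751953125, -45.98516845703125), (183.67434692382812, 92.96292114257812), 76.6917953491211) 643
```

```bash
python3 - <<'E'
import numpy as np,cv2
from h import *
for n in ["top","scene"]:
    c=dict(np.load(n+"0.npz")); X=cloud(c).reshape(-1,3); X=X[~np.isnan(X[:,0])]
    X=X[(abs(X[:,0]-526)<130)&(abs(X[:,1]-40)<200)]
    z=X[:,2]; d=np.linalg.norm(X[:,:2]-[526,2.5],axis=1)
    R=X[(z>178)&(z<194)&(d>45)&(d<68)][:,:2]
    print(n,"rim",circ(R),len(R))
    # robust: fixed radius midline fit
    from scipy.optimize import least_squares
    s=least_squares(lambda p:np.linalg.norm(R-p,axis=1)-55,[526,2.5],loss="soft_l1").x; print(s)
    H=X[(z>200)&(z<250)&(d<75)]; 
    s2=least_squares(lambda p:np.linalg.norm(H[H[:,2]<240][:,:2]-p,axis=1)-10,[474,-19],loss="soft_l1").x
    print("handle side fit",s2,"top pts",np.median(H[H[:,2]>241],axis=0),len(H))
    T=X[(z>60)&(z<80)&(X[:,1]>150)]
    print(cv2.minAreaRect(T[:,:2].astype(np.float32)),np.median(T,axis=0))
    L=X[(z>5)&(z<60)]
E
```

```text
top rim (array([525.77713603,   2.37008295]), np.float64(54.52373853114901)) 696
[525.56416536   2.37642403]
handle side fit [475.95465278 -20.79071529] top pts [477.64903514 -20.36101292 243.09775377] 64
((564.9945678710938, 181.4113311767578), (9.941293716430664, 98.11759948730469), 77.70801544189453) [563.72987495 181.18908958  74.40555458]
scene rim (array([531.30426464,   4.79088854]), np.float64(54.59792300374348)) 572
[531.55771544   5.15028111]
handle side fit [477.33924149 -20.89606245] top pts [478.80241676 -18.91256203 242.664819  ] 124
((568.7972412109375, 181.6494903564453), (12.590353012084961, 99.36238861083984), 78.31534576416016) [571.22326472 182.96465755  71.68572415]
```

Request:
servo_tool(angular=[[0,0,70],[0,0,70],[0,0,70],[0,0,70],[0,0,70],[0,0,70],[0,0,70],[0,0,70],[0,0,70],[0,0,70]], slide=[[0,0,40],[40,20,80],[80,50,95],[110,80,95],[140,110,95],[170,140,95],[200,170,95],[230,200,95],[240,230,95],[250,260,95]], grip=[-1,-1,-1,-1,-1,-1,-1,-1,-1,-1])

```text
time: 0.93
tool_pos: [462.4, -224.5, 281.4]
tcp_rot: [-3.141, -0.001, 1.648]
contact_force: [-0.3, -1.0, -0.3]
grip_width: 29.4
```

Request:
servo_tool(angular=[[0,0,70],[0,0,70],[0,0,70],[0,0,70],[0,0,70],[0,0,70],[0,0,70],[0,0,70],[0,0,70],[0,0,70]], slide=[[6,24,0],[12,48,0],[18,72,0],[24,96,0],[30,120,0],[36,144,0],[42,168,0],[48,192,0],[54,216,0],[60,240,0]], grip=[-1,-1,-1,-1,-1,-1,-1,-1,-1,-1])

```text
time: 1.77
tool_pos: [521.1, 15.1, 281.9]
tcp_rot: [-3.142, -0.001, 2.87]
contact_force: [0.2, -1.5, -0.7]
grip_width: 0.6
```

Request:
servo_tool(angular=[[0,0,70],[0,0,70],[0,0,70],[0,0,70],[0,0,70],[0,0,70],[0,0,70],[0,0,70],[0,0,70],[0,0,70]], slide=[[5,20,0],[10,40,0],[15,60,0],[20,80,0],[25,100,0],[30,120,0],[35,140,0],[40,160,0],[45,180,0],[50,203,0]], grip=[-1,-1,-1,-1,-1,-1,-1,-1,-1,-1])

```text
time: 2.6
tool_pos: [571.1, 217.5, 281.7]
tcp_rot: [3.141, -0.001, -2.192]
contact_force: [-0.5, 0.4, 0.3]
grip_width: 0.9
```

Request:
servo_tool(angular=[[0,0,23.6],[0,0,23.6],[0,0,23.6],[0,0,23.6],[0,0,23.6],[0,0,23.6],[0,0,23.6],[0,0,23.6],[0,0,23.6],[0,0,23.6]], slide=[[0,0,-25],[0,0,-50],[0,0,-80],[0,0,-110],[0,0,-140],[0,0,-170],[0,0,-200],[0,0,-222],[0,0,-234],[0,0,-234]], grip=[-1,-1,-1,-1,-1,-1,-1,-1,-1,-1])

```text
time: 3.43
tool_pos: [568.6, 216.2, 44.4]
tcp_rot: [3.135, -0.003, -1.786]
contact_force: [-0.4, -1.5, -0.9]
grip_width: 0.2
```

```bash
python3 - <<'E'
from plant import bot
import cv2,numpy as np
for n in ["scene","top"]:
    c=bot.capture(n); np.savez(f"{n}1.npz",**c)
    i=c["img"]; i=i[100:290,180:380] if n=="scene" else i[140:290,170:370]
    cv2.imwrite(f"pics/{n}1.png",cv2.resize(i,None,fx=3,fy=3))
o=bot.get_obs(); print(o)
E
```

```text
{'time': 3.5333, 'joint_positions': array([ 2.37456080e-01,  6.29739134e-01,  1.45256559e+00,  5.42115433e-05,
        1.06027869e+00, -2.68867489e+00]), 'dq': array([ 0.0025148 , -0.02818612, -0.02666894,  0.00175126,  0.00311817,
       -0.00023813]), 'tau': array([-8.94533645e-03, -5.25639331e+01, -2.05199236e+01, -7.49663869e-02,
        9.90950939e-03,  1.85646910e-03]), 'tool_pos': array([571.03584563, 216.82641418,  48.06055647]), 'tcp_rot': array([ 3.14068110e+00, -3.91041218e-04, -1.78628435e+00]), 'contact_force': array([0.28913645, 0.45354821, 1.64909064]), 'moment': array([ 0.15658797, -0.08199522, -0.0074828 ]), 'grip_width': 0.6448728532336374}
```

View pics/scene1.png

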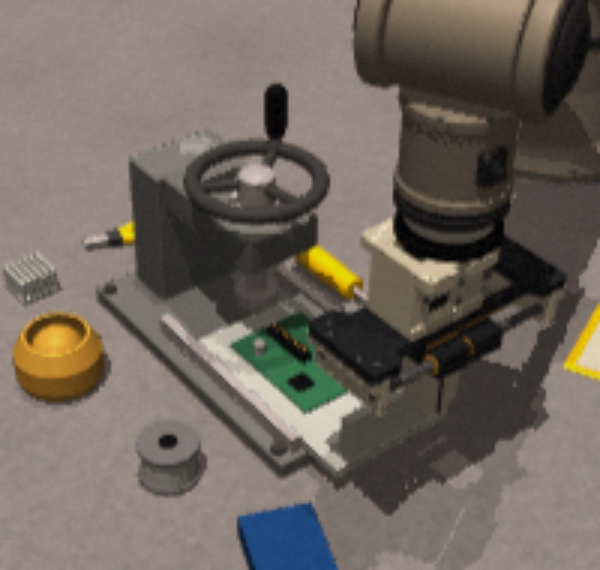

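View pics/top1.png

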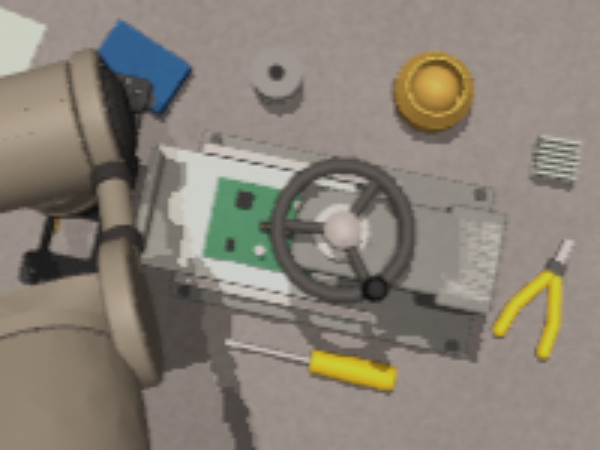

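The wide part of the gripper lies across the press, and the closed fingertips stand about 20 mm outside the tray's end plate. I'll push along press -y.

Request:
servo_tool(angular=[[0,0,0],[0,0,0],[0,0,0],[0,0,0],[0,0,0],[0,0,0],[0,0,0],[0,0,0],[0,0,0],[0,0,0]], slide=[[-1,-4,0],[-2,-8,0],[-3,-12,0],[-3.5,-16,0],[-4.3,-20,0],[-5.2,-24,0],[-6,-28,0],[-7,-32,0],[-7.8,-36,0],[-8.7,-40,0]], grip=[-1,-1,-1,-1,-1,-1,-1,-1,-1,-1])

```text
time: 4.37
tool_pos: [562.3, 176.4, 48.2]
tcp_rot: [3.141, 0.0, -1.786]
contact_force: [-0.0, 0.4, -0.2]
grip_width: 0.4
```

Request:
servo_tool(angular=[[0,0,0],[0,0,0],[0,0,0],[0,0,0],[0,0,0],[0,0,0],[0,0,0],[0,0,0],[0,0,0],[0,0,0]], slide=[[-0.4,-2,0],[-0.9,-4,0],[-1.3,-6,0],[-1.7,-8,0],[-2.2,-10,0],[-2.6,-12,0],[-3,-14,0],[-3.5,-16,0],[-3.9,-18,0],[-3.9,-18,0]], grip=[-1,-1,-1,-1,-1,-1,-1,-1,-1,-1])

```text
time: 5.2
tool_pos: [558.5, 158.5, 48.2]
tcp_rot: [3.141, -0.0, -1.787]
contact_force: [0.3, -0.3, -0.4]
grip_width: 0.4
```

```bash
python3 - <<'E'
from plant import bot
import cv2,numpy as np
for n in ["scene"]:
    c=bot.capture(n); np.savez(f"{n}2.npz",**c)
    i=c["img"]; i=i[100:290,180:380] if n=="scene" else i[140:290,170:370]
    cv2.imwrite(f"pics/{n}2.png",cv2.resize(i,None,fx=3,fy=3))
E
```

```text
(no output)
```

View pics/scene2.png

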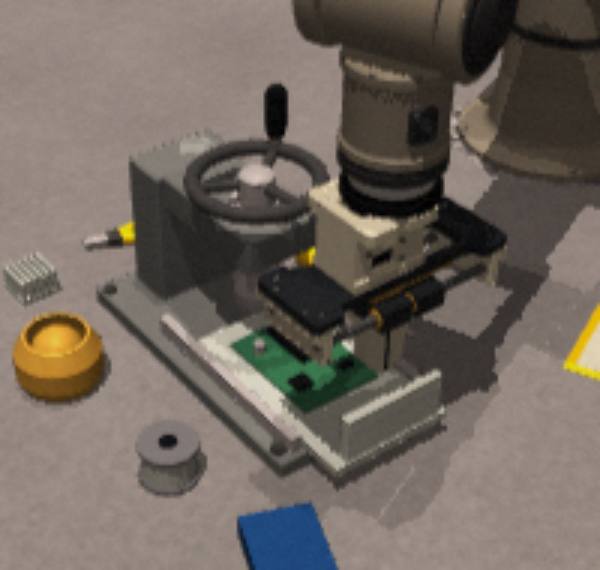

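```bash
python3 - <<'E'
import numpy as np,cv2
from h import *
for k in "12":
    c=dict(np.load(f"scene{k}.npz")); X=cloud(c)
    S=X[100:290,180:380]
    for (u,v) in ([(440,390),(440,405),(430,385),(400,425),(340,440)] if k=="1" else [(372,340),(372,355),(372,364),(395,345),(395,360),(385,350),(395,420),(430,390)]):
        print(k,(u,v),np.round(S[v//3,u//3],1))
    P=X.reshape(-1,3); P=P[~np.isnan(P[:,0])]
    t=np.array([571,216.8]) if k=="1" else np.array([558.5,158.5])
    F=P[(np.linalg.norm(P[:,:2]-t,axis=1)<25)&(P[:,2]>20)&(P[:,2]<115)]
    print(len(F),F.min(0),F.max(0))
    for lo in range(20,115,10):
        G=F[(F[:,2]>=lo)&(F[:,2]<lo+10)]
        if len(G): print(lo,len(G),np.round(G.min(0)),np.round(G.max(0)))
E
```

```text
1 (440, 390) [573.6 226.2 109.2]
1 (440, 405) [570.6 225.9  91.6]
1 (430, 385) [585.5 224.9 122.3]
1 (400, 425) [560.3 186.1  40.5]
1 (340, 440) [614.2 166.1  49.8]
127 [555.72185635 203.32459718  82.52646933] [590.77345344 231.19276493 114.88351625]
80 9 [564. 225.  83.] [582. 228.  90.]
90 39 [557. 208.  90.] [590. 231. 100.]
100 58 [557. 203. 100.] [590. 231. 110.]
110 21 [556. 208. 110.] [591. 231. 115.]
2 (372, 340) [577.6 165.7 128.5]
2 (372, 355) [576.2 165.8 112.5]
2 (372, 364) [575.4 165.8 102.8]
2 (395, 345) [554.8 170.4 110.9]
2 (395, 360) [555.3 171.9  96.5]
2 (385, 350) [562.2 167.1 110.6]
2 (395, 420) [568.9 185.7  49.7]
2 (430, 390) [530.2 192.7  60.1]
145 [540.67780792 134.31080463  25.08783807] [580.87844245 182.74728348 114.67676559]
20 18 [541. 134.  25.] [568. 145.  30.]
30 6 [541. 136.  30.] [562. 145.  32.]
70 13 [553. 176.  71.] [575. 183.  74.]
80 2 [560. 168.  88.] [561. 170.  89.]
90 27 [546. 166.  90.] [575. 172. 100.]
100 52 [545. 147. 100.] [579. 173. 110.]
110 27 [545. 147. 110.] [581. 174. 115.]
```

```bash
python3 - <<'E'
import numpy as np,cv2
from h import *
for k,t in (("0",[213.9,-479]),):
  for n in ("scene","top"):
    c=dict(np.load(f"{n}{k}.npz")); P=cloud(c).reshape(-1,3); P=P[~np.isnan(P[:,0])]
    F=P[(np.linalg.norm(P[:,:2]-t,axis=1)<150)&(P[:,2]>20)&(P[:,2]<400)]
    print(n,len(F))
    for lo in range(140,400,20):
        G=F[(F[:,2]>=lo)&(F[:,2]<lo+20)]
        if len(G): print(lo,len(G),np.round(G.min(0)),np.round(G.max(0)))
i=cv2.imread("pics/scene0.png")[0:110,160:300]; cv2.imwrite("pics/s0g.png",cv2.resize(i,None,fx=5,fy=5))
i=dict(np.load("scene1.npz"))["img"][190:260,280:380]; cv2.imwrite("pics/s1g.png",cv2.resize(i,None,fx=6,fy=6))
E
```

```text
scene 1473
220 33 [ 180. -530.  227.] [ 251. -419.  240.]
240 77 [ 179. -537.  240.] [ 253. -414.  260.]
260 81 [ 181. -534.  260.] [ 253. -414.  280.]
280 96 [ 150. -542.  281.] [ 285. -386.  300.]
300 307 [ 147. -548.  300.] [ 286. -379.  320.]
320 417 [ 146. -579.  320.] [ 288. -374.  340.]
340 150 [ 180. -486.  340.] [ 248. -423.  360.]
360 133 [ 175. -487.  360.] [ 244. -424.  380.]
380 179 [ 167. -507.  380.] [ 255. -417.  400.]
top 841
220 16 [ 197. -434.  226.] [ 205. -417.  240.]
240 18 [ 198. -433.  240.] [ 204. -417.  256.]
280 63 [ 170. -421.  291.] [ 227. -385.  300.]
300 235 [ 178. -450.  300.] [ 235. -380.  320.]
320 507 [ 182. -435.  321.] [ 222. -378.  339.]
340 2 [ 214. -424.  340.] [ 216. -423.  342.]
```

View pics/s0g.png

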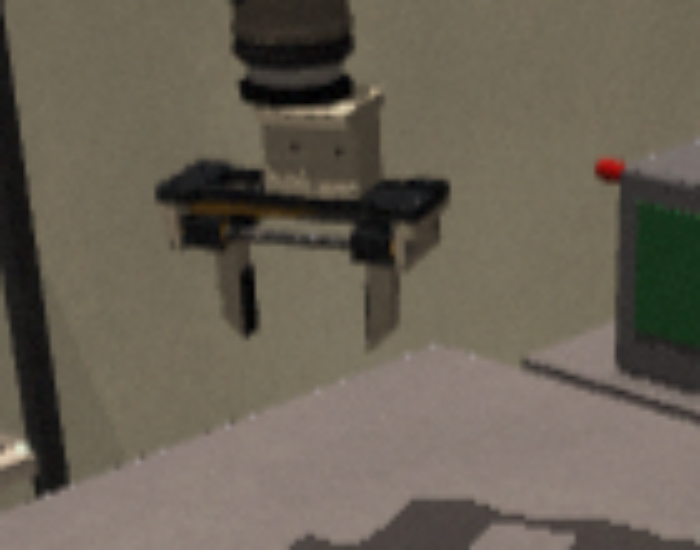

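View pics/s1g.png

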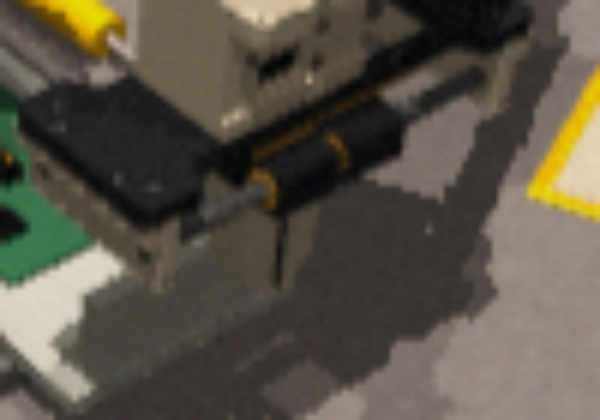

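The pictures show that the true fingertips are about 39 mm above the reported TCP: tips at z≈226 with TCP 187 at the start, and z≈87 with TCP 48 now. So the fingers passed over the end plate and touched nothing. The plate is still at about (395,415) in the crop. I'll back out over it, go lower by that amount, and push again.

Request:
servo_tool(angular=[[0,0,0],[0,0,0],[0,0,0],[0,0,0],[0,0,0],[0,0,0],[0,0,0],[0,0,0],[0,0,0],[0,0,0]], slide=[[0,0,15],[2,10,15],[6,28,15],[10,46,15],[14,62,15],[14,62,10],[14,62,0],[14,62,-10],[14,62,-15],[14,62,-15]], grip=[-1,-1,-1,-1,-1,-1,-1,-1,-1,-1])

```text
time: 6.08
tool_pos: [571.1, 219.8, 30.9]
tcp_rot: [3.138, -0.002, -1.787]
contact_force: [0.5, -0.3, -0.7]
grip_width: 0.5
```

```bash
python3 - <<'E'
from plant import bot
import cv2,numpy as np
from h import *
c=bot.capture("scene"); np.savez("scene3.npz",**c); X=cloud(c); o=bot.get_obs(); t=o["tool_pos"]; print(t,o["contact_force"])
cv2.imwrite("pics/scene3.png",cv2.resize(c["img"][150:290,230:380],None,fx=4,fy=4))
P=X.reshape(-1,3); P=P[~np.isnan(P[:,0])]
F=P[(np.linalg.norm(P[:,:2]-t[:2],axis=1)<28)&(P[:,2]>8)&(P[:,2]<115)]
for lo in range(10,115,5):
    G=F[(F[:,2]>=lo)&(F[:,2]<lo+5)]
    if len(G): print(lo,len(G),np.round(G.min(0)),np.round(G.max(0)))
T=P[(P[:,2]>68)&(P[:,2]<79)&(P[:,1]>150)&(abs(P[:,0]-566)<60)]
print(cv2.minAreaRect(T[:,:2].astype(np.float32)),len(T))
E
```

```text
[571.76469386 219.96593035  31.95532452] [0.24795927 0.40959889 1.04933521]
70 8 [568. 230.  70.] [581. 231.  75.]
75 11 [561. 228.  75.] [584. 233.  80.]
80 17 [560. 209.  80.] [591. 234.  85.]
85 30 [560. 208.  85.] [592. 234.  90.]
90 25 [558. 207.  90.] [591. 234.  95.]
95 28 [560. 211.  95.] [593. 235. 100.]
100 22 [560. 214. 100.] [593. 234. 105.]
105 18 [558. 217. 105.] [594. 235. 110.]
110 11 [585. 207. 111.] [593. 230. 115.]
((589.2130737304688, 200.10858154296875), (55.89942169189453, 66.2918701171875), 77.86486053466797) 48
```

View pics/scene3.png

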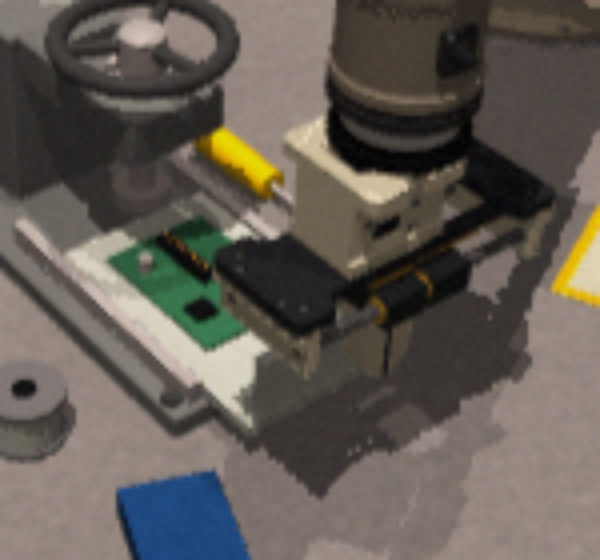

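The tips read about 71 with a reported z of 32, so the 39 mm offset holds. I'll lower to tip height ≈50 and push.

Request:
servo_tool(angular=[[0,0,0],[0,0,0],[0,0,0],[0,0,0],[0,0,0],[0,0,0],[0,0,0],[0,0,0],[0,0,0],[0,0,0]], slide=[[0,0,-8],[0,0,-16],[0,0,-22],[-1,-4,-22],[-2,-8,-22],[-2.6,-12,-22],[-3.5,-16,-22],[-4.4,-20,-22],[-5.2,-24,-22],[-6.1,-28,-22]], grip=[-1,-1,-1,-1,-1,-1,-1,-1,-1,-1])

```text
time: 6.97
tool_pos: [566.7, 192.8, 11.6]
tcp_rot: [-3.141, 0.001, -1.787]
contact_force: [0.1, 3.0, 0.1]
grip_width: 0.2
```

Request:
servo_tool(angular=[[0,0,0],[0,0,0],[0,0,0],[0,0,0],[0,0,0],[0,0,0],[0,0,0],[0,0,0],[0,0,0],[0,0,0]], slide=[[-0.7,-3,0],[-1.3,-6,0],[-2,-9,0],[-2.6,-12,0],[-3.3,-15,0],[-3.9,-18,0],[-4.6,-21,0],[-5.2,-24,0],[-5.9,-27,0],[-6.5,-30,0]], grip=[-1,-1,-1,-1,-1,-1,-1,-1,-1,-1])

```text
time: 7.8
tool_pos: [560.0, 162.6, 11.3]
tcp_rot: [-3.141, 0.0, -1.786]
contact_force: [0.8, 2.0, 1.3]
grip_width: 0.1
```

Request:
servo_tool(angular=[[0,0,0],[0,0,0],[0,0,0],[0,0,0],[0,0,0],[0,0,0],[0,0,0],[0,0,0]], slide=[[-0.3,-1.5,0],[-0.7,-3,0],[-1,-4.5,0],[-1.3,-6,0],[-1.6,-7.5,0],[-2,-9,0],[-2.2,-10,0],[-2.4,-11,0]], grip=[-1,-1,-1,-1,-1,-1,-1,-1])

```text
time: 8.47
tool_pos: [557.6, 151.7, 11.2]
tcp_rot: [-3.142, 0.0, -1.786]
contact_force: [1.7, 1.6, 0.8]
grip_width: 0.3
```

Request:
servo_tool(angular=[[0,0,0],[0,0,0],[0,0,0],[0,0,0]], slide=[[-0.2,-0.7,0],[-0.3,-1.4,0],[-0.4,-2,0],[-0.4,-2,0]], grip=[-1,-1,-1,-1])

```text
time: 8.8
tool_pos: [557.0, 149.7, 11.2]
tcp_rot: [3.141, -0.0, -1.786]
contact_force: [1.1, -0.0, -0.1]
grip_width: 0.5
```

Request:
servo_tool(angular=[[0,0,0],[0,0,0],[0,0,0],[0,0,0]], slide=[[-0.1,-0.5,0],[-0.2,-1,0],[-0.3,-1.5,0],[-0.4,-2,0]], grip=[-1,-1,-1,-1])

```text
time: 9.13
tool_pos: [556.9, 149.0, 11.2]
tcp_rot: [-3.141, 0.002, -1.787]
contact_force: [2.2, 9.2, -1.3]
grip_width: 0.3
```

Request:
servo_tool(angular=[[0,0,0],[0,0,0],[0,0,0]], slide=[[-0.1,-0.5,0],[-0.2,-1,0],[-0.3,-1.5,0]], grip=[-1,-1,-1])

```text
time: 9.38
tool_pos: [557.0, 149.0, 11.3]
tcp_rot: [-3.141, 0.004, -1.787]
contact_force: [3.6, 15.2, -1.9]
grip_width: 0.5
```

The stop is reached: the tool stays at y=149.0 while the force rises from 9 to 15 N, and the position agrees with the 140 mm geometry. I'll back off, rise and check the tray.

Request:
servo_tool(angular=[[0,0,0],[0,0,0],[0,0,0],[0,0,0],[0,0,0],[0,0,0],[0,0,0],[0,0,0],[0,0,0],[0,0,0]], slide=[[2,8,0],[4,18,0],[6,30,0],[6,30,30],[6,30,65],[6,30,100],[6,30,135],[6,30,170],[6,30,205],[6,30,219]], grip=[-1,-1,-1,-1,-1,-1,-1,-1,-1,-1])

```text
time: 10.22
tool_pos: [563.9, 177.2, 235.8]
tcp_rot: [-3.135, 0.002, -1.786]
contact_force: [0.2, 0.8, 1.1]
grip_width: 0.4
```

```bash
python3 - <<'E'
from plant import bot
import cv2,numpy as np
from h import *
from scipy.optimize import least_squares
for n in ["scene","top"]:
    c=bot.capture(n); np.savez(f"{n}4.npz",**c); X=cloud(c)
    i=c["img"]; i=i[100:290,180:380] if n=="scene" else i[140:290,170:370]
    cv2.imwrite(f"pics/{n}4.png",cv2.resize(i,None,fx=3,fy=3))
    P=X.reshape(-1,3); P=P[~np.isnan(P[:,0])]; z=P[:,2]
    T=P[(z>65)&(z<80)&(P[:,1]>100)&(P[:,1]<170)&(abs(P[:,0]-556)<70)]
    print(n,cv2.minAreaRect(T[:,:2].astype(np.float32)),len(T))
    d=np.linalg.norm(P[:,:2]-[527,3],axis=1)
    H=P[(z>200)&(z<250)&(d<75)]
    print("handle",len(H),H.mean(0))
o=bot.get_obs(); print(o["tool_pos"],o["tcp_rot"],o["joint_positions"])
E
```

```text
scene ((558.092529296875, 133.10513305664062), (13.077094078063965, 100.21795654296875), 76.39925384521484) 186
handle 110 [482.96213975 -17.31467275 223.24409996]
top ((554.528564453125, 134.0072021484375), (10.097160339355469, 99.08746337890625), 77.63630676269531) 129
handle 64 [475.65153545 -18.73854994 238.85471037]
[563.84881461 177.15788023 233.85500045] [-3.13559547e+00  2.05135237e-03 -1.78585445e+00] [ 1.75031519e-01  4.32917843e-01  1.25616491e+00 -3.86331463e-04
  1.44618320e+00 -2.75145006e+00]
```

View pics/scene4.png

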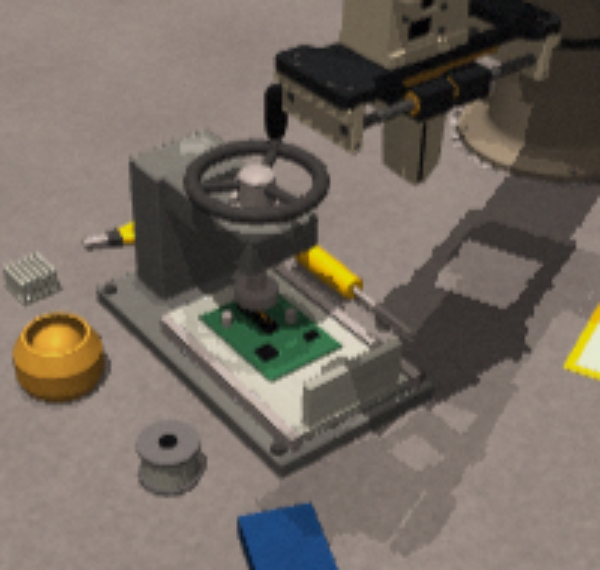

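View pics/top4.png

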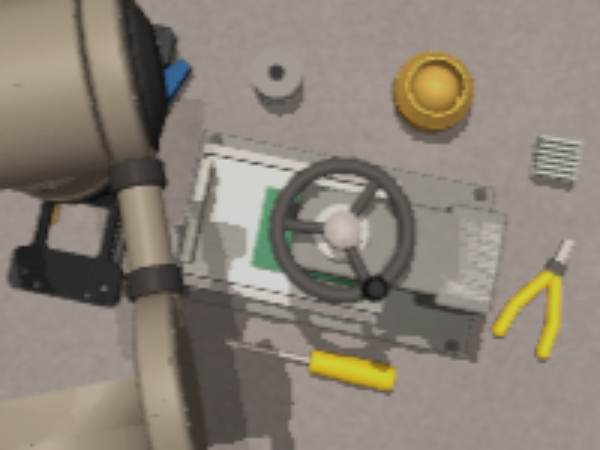

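The tray is home: plate centre at press y 134.7, expected 135. The wheel has not moved, and the handle is still at (375,288) in the top crop. I'll move over the wheel to a spot behind the handle.

Request:
servo_tool(angular=[[0,0,-1.7],[0,0,-1.7],[0,0,-1.7],[0,0,-1.7],[0,0,-1.7],[0,0,-1.7],[0,0,-1.7],[0,0,-1.7],[0,0,-1.7],[0,0,-1.7]], slide=[[-8,-19,0],[-20,-47,0],[-32,-76,0],[-44,-105,0],[-56,-134,0],[-68,-163,0],[-80,-192,0],[-90,-216,0],[-95,-228,0],[-95,-228,0]], grip=[-1,-1,-1,-1,-1,-1,-1,-1,-1,-1])

```text
time: 11.15
tool_pos: [469.6, -38.7, 229.0]
tcp_rot: [3.14, -0.017, -1.837]
contact_force: [-0.4, 0.4, 0.5]
grip_width: 0.2
```

```bash
cat > plan.py <<'E'
import numpy as np
C=np.array([526.5,2.4]); th0=203.8
def wp(phi,gap=0,a=19.5):
    th=np.radians(th0-phi); t=th0-phi-90; psi=min(256,t+180)
    n=np.radians(psi-180); n=np.array([np.cos(n),np.sin(n)])
    h=C+55*np.array([np.cos(th),np.sin(th)])
    return h-n*(a+gap),psi
E
python3 - <<'E'
from plant import bot
o=bot.get_obs(); print(o["tool_pos"],o["tcp_rot"],o["joint_positions"])
from plan import *
print(wp(0,12))
E
```

```text
[469.60569848 -38.74424699 228.99425965] [ 3.14004866 -0.01713616 -1.83656923] [-0.2320585   0.21380299  1.58486684 -0.01751878  1.34507733 -3.1039257 ]
(array([468.55667856, -50.35930668]), 256)
```

Joint 6 is at its limit with this yaw, so I'll back the yaw off about 10° before going down.

Request:
servo_tool(angular=[[0,0,-5],[0,0,-10],[0,0,-10],[0,0,-10]], slide=[[-3,-5,0],[-7,-10,0],[-7,-10,0],[-7,-10,0]], grip=[-1,-1,-1,-1])

```text
time: 11.48
tool_pos: [463.8, -47.2, 229.5]
tcp_rot: [3.141, -0.016, -2.006]
contact_force: [0.3, 0.2, 0.6]
grip_width: 0.3
```

```bash
sed -i 's/min(256/min(245/' plan.py; python3 - <<'E'
from plant import bot
o=bot.get_obs(); print(o["tool_pos"],o["tcp_rot"],o["joint_positions"])
from plan import *
print(wp(0,12))
E
```

```text
[463.81378331 -47.17220453 229.46212124] [ 3.14132912 -0.01622775 -2.00572126] [-0.25361434  0.20460507  1.59543802 -0.01632961  1.34476436 -2.9565946 ]
(array([462.86474302, -48.34368659]), 245)
```

Request:
servo_tool(angular=[[0.8,-0.4,0],[0.8,-0.4,0],[0.8,-0.4,0],[0.8,-0.4,0],[0.8,-0.4,0],[0.8,-0.4,0]], slide=[[-1,-1,-12],[-1,-1,-28],[-1,-1,-44],[-1,-1,-58],[-1,-1,-62],[-1,-1,-62]], grip=[-1,-1,-1,-1,-1,-1])

```text
time: 11.98
tool_pos: [462.2, -48.4, 166.9]
tcp_rot: [3.14, -0.001, -2.007]
contact_force: [0.9, -0.5, 0.8]
grip_width: 0.2
```

```bash
python3 - <<'E'
from plant import bot
import cv2,numpy as np
from h import *
o=bot.get_obs(); print(o["tool_pos"],o["tcp_rot"],o["joint_positions"],o["contact_force"])
c=bot.capture("scene"); np.savez("scene5.npz",**c); i=c["img"][100:260,180:340]
cv2.imwrite("pics/scene5.png",cv2.resize(i,None,fx=4,fy=4))
from plan import *
p0,y0=wp(0,12)
for k in range(4):
  print("call",k)
  b=None
  L=[]
  for j in range(0,11):
    phi=-12/55/np.sin(1)*0 + (k*10+j)*4.5
    g=max(0,12-4*(k*10+j))
    p,y=wp(max(0,phi-13.5),g)
    if b is None: b=(p,y)
    else: L.append([*np.round(p-b[0],1),round(y-b[1],1)])
  print("start",b); print(L)
E
```

```text
[462.15000799 -48.35760186 166.86975845] [ 3.14004624e+00 -1.19799403e-03 -2.00685442e+00] [-2.68702817e-01  2.52250452e-01  1.71245677e+00 -9.99551205e-04
  1.17860998e+00 -2.97385362e+00] [ 0.9244441  -0.54808727  0.81403474]
call 0
start (array([462.86474302, -48.34368659]), 245)
[[np.float64(1.7), np.float64(3.6), 0], [np.float64(3.4), np.float64(7.3), 0], [np.float64(5.1), np.float64(10.9), 0], [np.float64(3.5), np.float64(14.9), 0], [np.float64(2.2), np.float64(19.0), 0], [np.float64(1.3), np.float64(23.2), 0], [np.float64(0.7), np.float64(27.5), 0], [np.float64(0.4), np.float64(31.8), 0], [np.float64(0.5), np.float64(36.1), 0], [np.float64(0.9), np.float64(40.4), 0]]
call 1
start (array([463.75486791,  -7.90376165]), 245)
[[np.float64(0.7), np.float64(4.3), 0], [np.float64(1.8), np.float64(8.4), 0], [np.float64(3.2), np.float64(12.5), 0], [np.float64(4.7), np.float64(16.6), np.float64(-0.7)], [np.float64(5.4), np.float64(21.1), np.float64(-5.2)], [np.float64(6.4), np.float64(25.6), np.float64(-9.7)], [np.float64(7.8), np.float64(30.0), np.float64(-14.2)], [np.float64(9.5), np.
[... 712 characters left out ...]
at64(-40.5)], [np.float64(36.9), np.float64(25.2), np.float64(-45.0)]]
call 3
start (array([514.5450678,  59.5168066]), np.float64(172.3))
[[np.float64(4.5), np.float64(0.8), np.float64(-4.5)], [np.float64(9.1), np.float64(1.2), np.float64(-9.0)], [np.float64(13.7), np.float64(1.2), np.float64(-13.5)], [np.float64(18.2), np.float64(0.9), np.float64(-18.0)], [np.float64(22.8), np.float64(0.2), np.float64(-22.5)], [np.float64(27.2), np.float64(-0.8), np.float64(-27.0)], [np.float64(31.6), np.float64(-2.2), np.float64(-31.5)], [np.float64(35.9), np.float64(-3.9), np.float64(-36.0)], [np.float64(40.0), np.float64(-5.9), np.float64(-40.5)], [np.float64(43.9), np.float64(-8.3), np.float64(-45.0)]]
```

View pics/scene5.png

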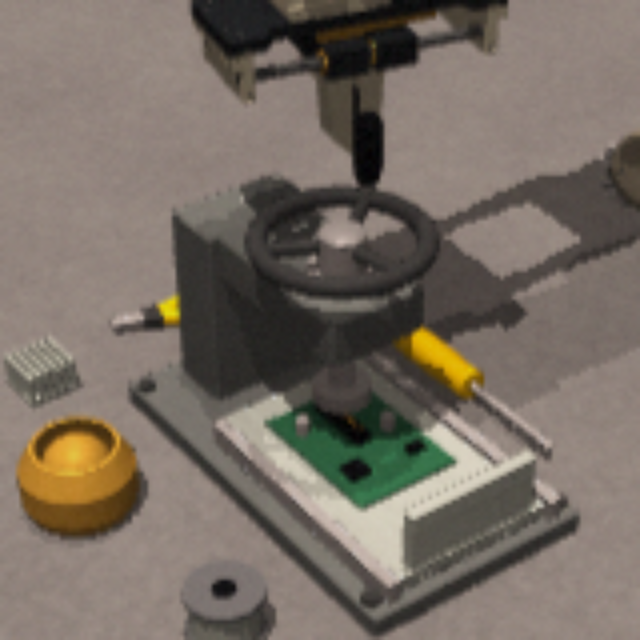

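The fingers are behind the handle at handle height and clear of the rim. I'll push the first stretch.

Request:
servo_tool(angular=[[0,0,0],[0,0,0],[0,0,0],[0,0,0],[0,0,0],[0,0,0],[0,0,0]], slide=[[2,3.6,0],[4,7.2,0],[5.5,11,0],[4,15,0],[3,19,0],[2,23,0],[1.4,27.5,0]], grip=[-1,-1,-1,-1,-1,-1,-1])

```text
time: 12.62
tool_pos: [461.5, -22.6, 168.3]
tcp_rot: [3.139, -0.005, -2.009]
contact_force: [-9.8, -5.8, 3.7]
grip_width: 0.7
```

```bash
python3 - <<'E'
from plant import bot
import cv2,numpy as np
o=bot.get_obs(); print(o["tool_pos"],o["tcp_rot"],o["contact_force"],o["moment"])
c=bot.capture("scene"); np.savez("scene6.npz",**c); i=c["img"][100:260,180:340]
cv2.imwrite("pics/scene6.png",cv2.resize(i,None,fx=4,fy=4))
E
```

```text
[461.50743965 -22.62762409 168.28875192] [ 3.13928429 -0.00543592 -2.00887611] [-9.75169273 -5.8445513   3.74087184] [-7.70528207e-01  1.61006096e+00 -9.53199008e-04]
```

View pics/scene6.png

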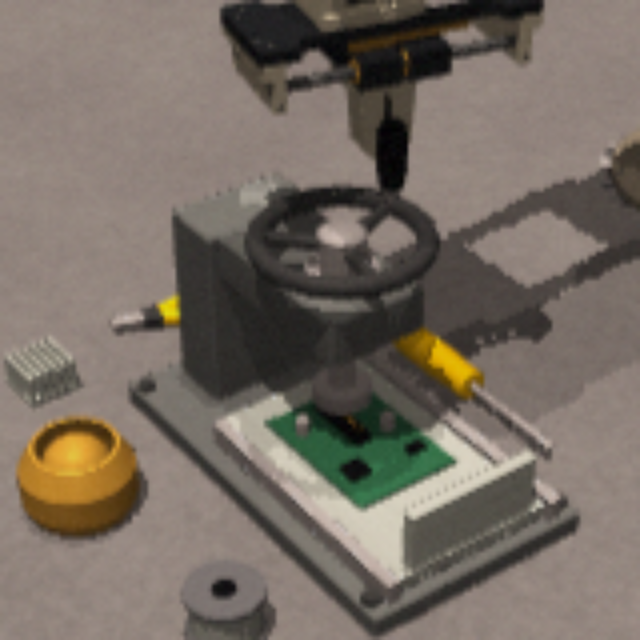

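The handle is moving clockwise, at (393,155) in the crop, but the force is 11 N and mostly radial. I'll ease the path outward a little as I go on.

Request:
servo_tool(angular=[[0,0,0],[0,0,0],[0,0,0],[0,0,0],[0,0,0],[0,0,-0.5],[0,0,-3]], slide=[[-1.5,4,0],[-2.5,8.5,0],[-2.3,13,0],[-1.6,17,0],[-0.5,21,0],[0.8,25,0],[2.3,29.5,0]], grip=[-1,-1,-1,-1,-1,-1,-1])

```text
time: 13.25
tool_pos: [465.3, 8.1, 167.9]
tcp_rot: [3.141, -0.002, -2.062]
contact_force: [-2.7, -2.9, 0.7]
grip_width: 0.1
```

```bash
cat > look.py <<'E'
from plant import bot
import cv2,numpy as np,sys
from h import *
k=sys.argv[1]
o=bot.get_obs(); print(o["time"],o["tool_pos"].round(1),np.degrees(o["tcp_rot"]).round(1),o["contact_force"].round(1),o["joint_positions"].round(2))
C=np.array([526.5,2.4])
for n in sys.argv[2:]:
    c=bot.capture(n); np.savez(f"{n}{k}.npz",**c); i=c["img"]; i=i[100:260,180:340] if n=="scene" else i[150:280,210:370]
    cv2.imwrite(f"pics/{n}{k}.png",cv2.resize(i,None,fx=4,fy=4))
    # dark handle pixels
    X=cloud(c); g=c["img"].max(2)
    d=np.linalg.norm(X[...,:2]-C,axis=-1)
    m=(X[...,2]>205)&(X[...,2]<246)&(d<72)&(d>38)&(g<60)
    H=X[m]
    if len(H): q=H.mean(0); print(n,len(H),q.round(1),"theta",np.degrees(np.arctan2(q[1]-C[1],q[0]-C[0])).round(1))
E
python3 look.py 7 scene; python3 - <<'E'
import numpy as np,sys
from h import *
for n in("scene","top"):
    c=dict(np.load(n+"0.npz")); X=cloud(c); g=c["img"].max(2); C=np.array([526.5,2.4])
    d=np.linalg.norm(X[...,:2]-C,axis=-1)
    H=X[(X[...,2]>205)&(X[...,2]<246)&(d<72)&(d>38)&(g<60)]; q=H.mean(0); print(n,len(H),q.round(1),np.degrees(np.arctan2(q[1]-C[1],q[0]-C[0])).round(1))
E
```

```text
13.25 [465.3   8.1 167.9] [ 1.800e+02 -1.000e-01 -1.181e+02] [-2.7 -2.9  0.7] [-0.15  0.25  1.71 -0.    1.18 -2.8 ]
scene 126 [482.7  28.7 227.4] theta 149.0
scene 114 [482.4 -16.2 226.4] -157.1
top 63 [475.6 -18.8 238.4] -157.4
```

View pics/scene7.png

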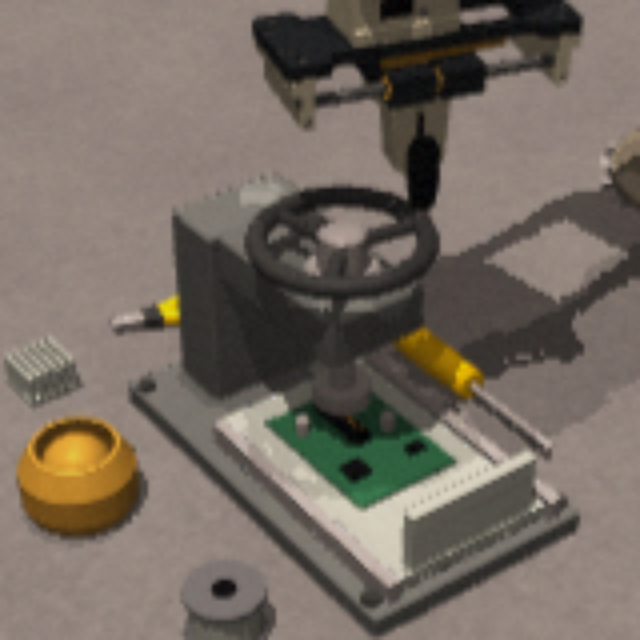

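The push is smooth now: about 4 N along the tangent, with the handle around θ≈150–155° (φ≈50°). I'll work out the following rows.

```bash
cat > rows.py <<'E'
import sys,numpy as np
from plan import *
x,y,psi,phi,step,n=map(float,sys.argv[1:7]); phis=[phi+step*(i+1) for i in range(int(n))]
b=np.array([x,y])
print("ang",[[0,0,round(wp(f)[1]-psi,1)] for f in phis]); print("sl",[[*(wp(f)[0]-b).round(1).tolist(),0] for f in phis]); print(wp(phis[-1]),phis[-1])
E
python3 rows.py 465.9 8.6 242 49 4.5 10
p=$(python3 -c "
from plan import *
p,y=wp(94);print(p[0],p[1],y)"); python3 rows.py $p 94 4.5 10
p=$(python3 -c "
from plan import *
p,y=wp(139);print(p[0],p[1],y)"); python3 rows.py $p 139 4.5 10
```

```text
ang [[0, 0, -1.7], [0, 0, -6.2], [0, 0, -10.7], [0, 0, -15.2], [0, 0, -19.7], [0, 0, -24.2], [0, 0, -28.7], [0, 0, -33.2], [0, 0, -37.7], [0, 0, -42.2]]
sl [[3.2, 4.1, 0], [4.1, 8.6, 0], [5.5, 13.0, 0], [7.2, 17.2, 0], [9.2, 21.4, 0], [11.5, 25.3, 0], [14.1, 29.1, 0], [17.0, 32.6, 0], [20.2, 35.9, 0], [23.6, 38.9, 0]]
(array([489.52223939,  47.54305285]), 199.8) 94.0
ang [[0, 0, -4.5], [0, 0, -9.0], [0, 0, -13.5], [0, 0, -18.0], [0, 0, -22.5], [0, 0, -27.0], [0, 0, -31.5], [0, 0, -36.0], [0, 0, -40.5], [0, 0, -45.0]]
sl [[3.7, 2.8, 0], [7.5, 5.2, 0], [11.6, 7.4, 0], [15.8, 9.2, 0], [20.1, 10.7, 0], [24.5, 11.9, 0], [29.0, 12.7, 0], [33.6, 13.1, 0], [38.2, 13.2, 0], [42.8, 12.9, 0]]
(array([532.27373351,  60.46818407]), 154.8) 139.0
ang [[0, 0, -4.5], [0, 0, -9.0], [0, 0, -13.5], [0, 0, -18.0], [0, 0, -22.5], [0, 0, -27.0], [0, 0, -31.5], [0, 0, -36.0], [0, 0, -40.5], [0, 0, -45.0]]
sl [[4.5, -0.6, 0], [9.0, -1.6, 0], [13.4, -3.0, 0], [17.7, -4.6, 0], [21.8, -6.6, 0], [25.7, -9.0, 0], [29.5, -11.6, 0], [33.0, -14.5, 0], [36.3, -17.7, 0], [39.4, -21.1, 0]]
(array([571.64305285,  39.37776061]), 109.80000000000001) 184.0
```

Request:
servo_tool(angular=[[0,0,-2],[0,0,-6],[0,0,-11],[0,0,-15],[0,0,-20],[0,0,-24],[0,0,-29],[0,0,-33],[0,0,-38],[0,0,-42]], slide=[[2,4,0],[3.5,8.5,0],[5,13,0],[7,17,0],[9,21.5,0],[11.5,25.5,0],[14,29,0],[17,32.5,0],[20,36,0],[23.5,39,0]], grip=[-1,-1,-1,-1,-1,-1,-1,-1,-1,-1])

```text
time: 14.13
tool_pos: [489.5, 47.1, 168.0]
tcp_rot: [-3.141, -0.002, -2.798]
contact_force: [-2.8, -1.9, 0.3]
grip_width: 0.3
```

Request:
servo_tool(angular=[[0,0,-4.5],[0,0,-9],[0,0,-13.5],[0,0,-18],[0,0,-22.5],[0,0,-27],[0,0,-31.5],[0,0,-36],[0,0,-40.5],[0,0,-45]], slide=[[3.7,2.8,0],[7.5,5.2,0],[11.6,7.4,0],[15.8,9.2,0],[20,10.7,0],[24.5,12,0],[29,12.7,0],[33.5,13,0],[38,13,0],[43,13,0]], grip=[-1,-1,-1,-1,-1,-1,-1,-1,-1,-1])

```text
time: 14.97
tool_pos: [532.2, 60.0, 168.0]
tcp_rot: [-3.14, -0.002, 2.7]
contact_force: [-4.3, -0.8, 0.2]
grip_width: 0.3
```

```bash
python3 look.py 8 scene
```

```text
14.9667 [532.2  60.  168. ] [-1.799e+02 -1.000e-01  1.547e+02] [-4.3 -0.8  0.2] [-0.03  0.38  1.52 -0.    1.24 -1.16]
scene 144 [555.7  55.2 226.2] theta 61.0
```

View pics/scene8.png

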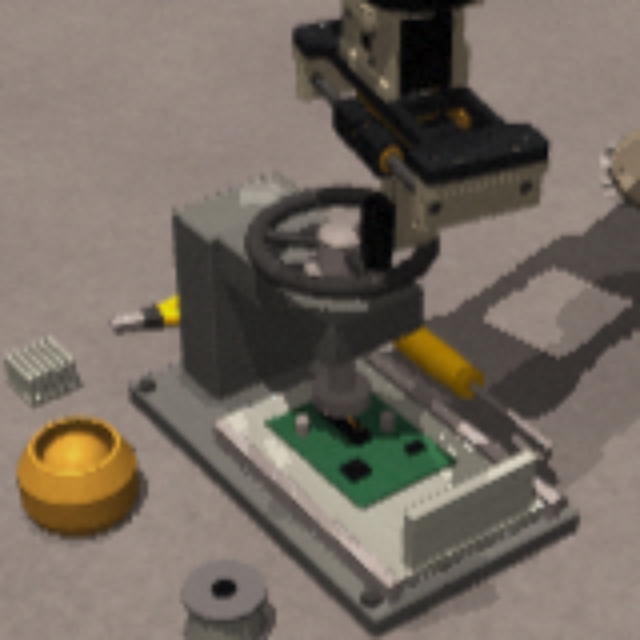

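The handle is at (377,230) in the crop, right on plan, with about 4 N tangential. I'll continue.

Request:
servo_tool(angular=[[0,0,-4.5],[0,0,-9],[0,0,-13.5],[0,0,-18],[0,0,-22.5],[0,0,-27],[0,0,-31.5],[0,0,-36],[0,0,-40.5],[0,0,-45]], slide=[[4.5,-0.6,0],[9,-1.6,0],[13.4,-3,0],[17.7,-4.6,0],[21.8,-6.6,0],[25.7,-9,0],[29.5,-11.6,0],[33,-14.5,0],[36.3,-17.7,0],[39.4,-21,0]], grip=[-1,-1,-1,-1,-1,-1,-1,-1,-1,-1])

```text
time: 15.85
tool_pos: [571.7, 39.8, 168.0]
tcp_rot: [-3.14, -0.003, 1.917]
contact_force: [-2.9, 1.6, 0.8]
grip_width: 0.7
```

```bash
python3 look.py 9 scene
for s in 184 229 274; do p=$(python3 -c "
from plan import *
p,y=wp($s);print(p[0],p[1],y)"); python3 rows.py $p $s 4.5 10;done
```

```text
15.85 [571.7  39.8 168. ] [-179.9   -0.2  109.8] [-2.9  1.6  0.8] [-0.07  0.45  1.42  0.    1.28 -0.41]
scene 35 [583.2  29.1 214.2] theta 25.2
ang [[0, 0, -4.5], [0, 0, -9.0], [0, 0, -13.5], [0, 0, -18.0], [0, 0, -22.5], [0, 0, -27.0], [0, 0, -31.5], [0, 0, -36.0], [0, 0, -40.5], [0, 0, -45.0]]
sl [[2.8, -3.7, 0], [5.2, -7.5, 0], [7.4, -11.6, 0], [9.2, -15.8, 0], [10.7, -20.1, 0], [11.9, -24.5, 0], [12.7, -29.0, 0], [13.1, -33.6, 0], [13.2, -38.2, 0], [12.9, -42.8, 0]]
(array([584.56818407,  -3.37373351]), 64.80000000000001) 229.0
ang [[0, 0, -4.5], [0, 0, -9.0], [0, 0, -13.5], [0, 0, -18.0], [0, 0, -22.5], [0, 0, -27.0], [0, 0, -31.5], [0, 0, -36.0], [0, 0, -40.5], [0, 0, -45.0]]
sl [[-0.6, -4.5, 0], [-1.6, -9.0, 0], [-3.0, -13.4, 0], [-4.6, -17.7, 0], [-6.6, -21.8, 0], [-9.0, -25.7, 0], [-11.6, -29.5, 0], [-14.5, -33.0, 0], [-17.7, -36.3, 0], [-21.1, -39.4, 0]]
(array([563.47776061, -42.74305285]), 19.80000000000001) 274.0
ang [[0, 0, -4.5], [0, 0, -9.0], [0, 0, -13.5], [0, 0, -18.0], [0, 0, -22.5], [0, 0, -27.0], [0, 0, -31.5], [0, 0, -36.0], [0, 0, -40.5], [0, 0, -45.0]]
sl [[-3.7, -2.8, 0], [-7.5, -5.2, 0], [-11.6, -7.4, 0], [-15.8, -9.2, 0], [-20.1, -10.7, 0], [-24.5, -11.9, 0], [-29.0, -12.7, 0], [-33.6, -13.1, 0], [-38.2, -13.2, 0], [-42.8, -12.9, 0]]
(array([520.72626649, -55.66818407]), -25.19999999999999) 319.0
```

Request:
servo_tool(angular=[[0,0,-4.5],[0,0,-9],[0,0,-13.5],[0,0,-18],[0,0,-22.5],[0,0,-27],[0,0,-31.5],[0,0,-36],[0,0,-40.5],[0,0,-45]], slide=[[2.8,-3.7,0],[5.2,-7.5,0],[7.4,-11.6,0],[9.2,-15.8,0],[10.7,-20,0],[12,-24.5,0],[12.7,-29,0],[13,-33.5,0],[13,-38,0],[13,-43,0]], grip=[-1,-1,-1,-1,-1,-1,-1,-1,-1,-1])

```text
time: 16.73
tool_pos: [586.0, -3.0, 168.0]
tcp_rot: [3.142, -0.004, 1.133]
contact_force: [0.5, 3.0, -0.3]
grip_width: 0.4
```

Request:
servo_tool(angular=[[0,0,-4.5],[0,0,-9],[0,0,-13.5],[0,0,-18],[0,0,-22.5],[0,0,-27],[0,0,-31.5],[0,0,-36],[0,0,-40.5],[0,0,-45]], slide=[[-0.6,-4.5,0],[-1.6,-9,0],[-3,-13.4,0],[-4.6,-17.7,0],[-6.6,-21.8,0],[-9,-25.7,0],[-11.6,-29.5,0],[-14.5,-33,0],[-17.7,-36.3,0],[-21,-39.4,0]], grip=[-1,-1,-1,-1,-1,-1,-1,-1,-1,-1])

```text
time: 17.57
tool_pos: [565.8, -43.4, 168.3]
tcp_rot: [3.141, -0.005, 0.347]
contact_force: [4.0, 0.1, -2.0]
grip_width: 0.2
```

Request:
servo_tool(angular=[[0,0,-4.5],[0,0,-9],[0,0,-13.5],[0,0,-18],[0,0,-22.5],[0,0,-27],[0,0,-31.5],[0,0,-36],[0,0,-40.5],[0,0,-45]], slide=[[-3.7,-2.8,0],[-7.5,-5.2,0],[-11.6,-7.4,0],[-15.8,-9.2,0],[-20,-10.7,0],[-24.5,-12,0],[-29,-12.7,0],[-33.5,-13,0],[-38,-13,0],[-43,-13,0]], grip=[-1,-1,-1,-1,-1,-1,-1,-1,-1,-1])

```text
time: 18.4
tool_pos: [522.6, -57.7, 168.6]
tcp_rot: [-3.141, -0.006, -0.439]
contact_force: [1.9, -3.8, -0.9]
grip_width: 0.5
```

```bash
python3 look.py 10 scene top
```

```text
18.4 [522.6 -57.7 168.6] [-180.    -0.3  -25.1] [ 1.9 -3.8 -0.9] [-0.26  0.36  1.56 -0.    1.22  1.75]
scene 42 [513.  -42.6 218. ] theta -106.7
top 1 [493.9 -49.7 236.7] theta -122.0
```

View pics/scene10.png

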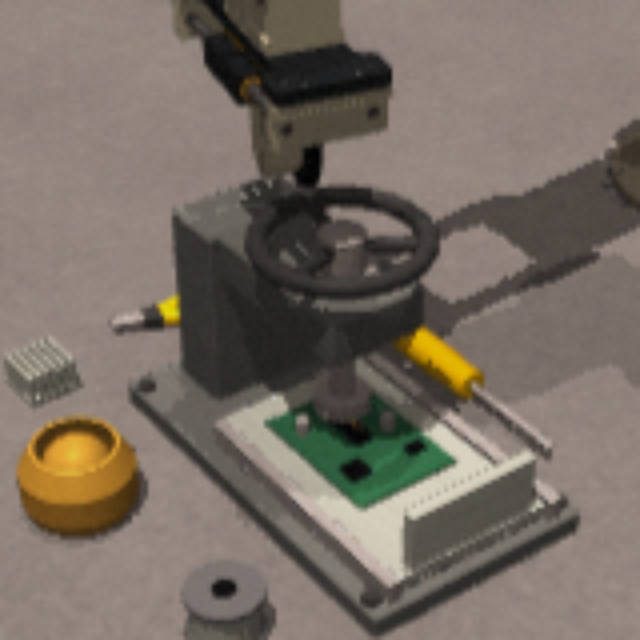

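View pics/top10.png

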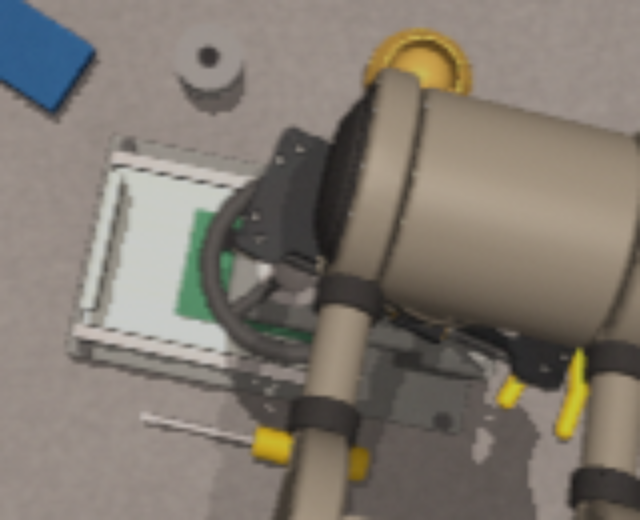

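The handle is nearly round, at about φ≈316° by the finger position. I'll now use smaller steps up to about 12° short, then back off and measure.

```bash
python3 rows.py 522.4 -57.3 -25.1 316 3.2 10
```

```text
ang [[0, 0, -0.3], [0, 0, -3.5], [0, 0, -6.7], [0, 0, -9.9], [0, 0, -13.1], [0, 0, -16.3], [0, 0, -19.5], [0, 0, -22.7], [0, 0, -25.9], [0, 0, -29.1]]
sl [[-1.9, 1.7, 0], [-5.1, 2.1, 0], [-8.3, 2.7, 0], [-11.5, 3.5, 0], [-14.6, 4.4, 0], [-17.6, 5.5, 0], [-20.6, 6.8, 0], [-23.5, 8.3, 0], [-26.4, 9.9, 0], [-29.1, 11.7, 0]]
(array([493.29816462, -45.58841659]), -54.19999999999999) 348.0
```

Request:
servo_tool(angular=[[0,0,-0.5],[0,0,-3.5],[0,0,-7],[0,0,-10],[0,0,-13],[0,0,-16],[0,0,-19],[0,0,-22],[0,0,-25],[0,0,-28]], slide=[[-1.9,1.2,0],[-5,1.8,0],[-8.3,2.5,0],[-11.5,3.3,0],[-14.6,4.4,0],[-17.6,5.5,0],[-20.6,6.8,0],[-23,8,0],[-25,9,0],[-27,10.3,0]], grip=[-1,-1,-1,-1,-1,-1,-1,-1,-1,-1])

```text
time: 19.33
tool_pos: [494.5, -46.8, 168.4]
tcp_rot: [-3.14, -0.003, -0.926]
contact_force: [-0.3, -4.4, 1.5]
grip_width: 0.4
```

```bash
python3 look.py 11 scene
```

```text
19.3333 [494.5 -46.8 168.4] [-179.9   -0.2  -53.1] [-0.3 -4.4  1.5] [-0.25  0.31  1.63 -0.    1.2   2.25]
scene 60 [489.5 -25.4 217.1] theta -143.1
```

View pics/scene11.png

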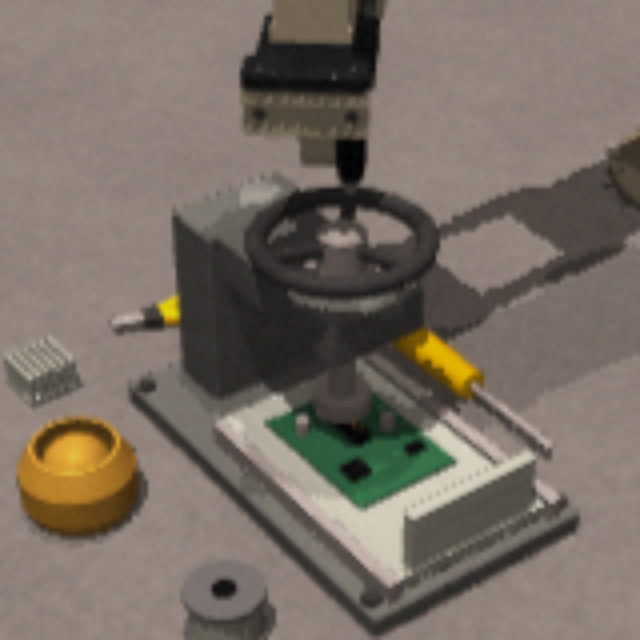

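```bash
cat > ang.py <<'E'
import numpy as np,sys
from plan import C
def proj(c,p):
    f=192/np.tan(np.radians(float(c["fov_y"])/2)); q=c["R"]@p+c["t"]; return np.array([c["cx"]+f*q[0]/q[2],c["cy"]+f*q[1]/q[2]])
def edges(c,th,z):
    # sub-pixel edge of dark handle on the row through axis point
    u,v=proj(c,np.array([C[0]+55*np.cos(np.radians(th)),C[1]+55*np.sin(np.radians(th)),z]))
    v0=int(round(v)); g=c["img"][v0].astype(float).max(1)
    u0=int(round(u)); lo=max(0,u0-9); s=g[lo:u0+10]
    return v0,lo,s.astype(int)
if __name__=="__main__":
    for k,th in (("0",203.8),("11",213)):
        c=dict(np.load(f"scene{k}.npz"))
        for z in (215,222,230): print(k,z,edges(c,th,z))
        for t in (203.8,208.8,213.8): print([proj(c,np.array([C[0]+55*np.cos(np.radians(t)),C[1]+55*np.sin(np.radians(t)),z])).round(2) for z in (215,230)])
E
python3 ang.py
```

```text
0 215 (138, 263, array([118, 118, 120, 119, 116,  39,  18,   9,  11,  11,   8,   3,  27,
       109, 119, 116, 119, 121, 119]))
0 222 (136, 263, array([116, 116, 118, 117, 121,  34,   9,  11,  10,   9,  14,   6,  28,
       114, 115, 118, 114, 134, 135]))
0 230 (133, 263, array([119, 118, 112, 114, 115,  35,  10,  10,  10,  13,   0,  10,  32,
       136, 143, 143, 142, 142, 142]))
[array([272.02, 138.32]), array([272.08, 133.18])]
[array([270.23, 138.09]), array([270.27, 132.95])]
[array([268.4 , 137.94]), array([268.43, 132.8 ])]
11 215 (138, 260, array([ 77,  77,  79,  73,  15,   5,   9,   1,  11,  11,   6,  64, 144,
       148, 150, 147, 141, 148, 146]))
11 222 (136, 260, array([ 77,  78,  76,  67,   9,   9,   5,   5,   3,   7,   3,  66, 144,
       145, 148, 146, 143, 145, 143]))
11 230 (133, 260, array([ 83,  82, 105, 107,  82,  80, 104,  79,  85, 111, 108, 110, 132,
       144, 146, 141, 143, 146, 146]))
[array([272.02, 138.32]), array([272.08, 133.18])]
[array([270.23, 138.09]), array([270.27, 132.95])]
[array([268.4 , 137.94]), array([268.43, 132.8 ])]
```

In the scene image the handle axis is at column 267.78, against 272.05 at the start. That means about 11.8° still to go, so I'll advance 9.5° slowly.

```bash
python3 -c "
from plan import *
a,y=wp(348.2)
for f in (349.8,351.4,353,354.6,356.2,357.7): print((wp(f)[0]-a).round(2), wp(f)[1]-y)
print(wp(360)[0]-wp(357.7)[0])"
```

```text
[-1.32  0.95] -1.6000000000000227
[-2.62  1.94] -3.1999999999999886
[-3.89  2.96] -4.800000000000011
[-5.13  4.02] -6.400000000000034
[-6.34  5.11] -8.0
[-7.44  6.16] -9.5
[-1.6409456   1.67148725]
```

Request:
servo_tool(angular=[[0,0,-1.5],[0,0,-3],[0,0,-4.5],[0,0,-6.5],[0,0,-8],[0,0,-9.5],[0,0,-9.5]], slide=[[-1.3,1,0],[-2.6,2,0],[-3.9,3.1,0],[-5.1,4.2,0],[-6.3,5.4,0],[-7.4,6.5,0],[-7.4,6.5,0]], grip=[-1,-1,-1,-1,-1,-1,-1])

```text
time: 19.97
tool_pos: [486.6, -39.8, 168.1]
tcp_rot: [-3.141, -0.001, -1.09]
contact_force: [-1.3, -2.6, 1.4]
grip_width: 0.3
```

```bash
python3 look.py 12 scene; cat > meas.py <<'E'
import numpy as np,sys
r=dict(np.load("scene0.npz"))["img"].astype(float).max(2)
def ctr(g,v,lo=255,hi=290):
    s=g[v,lo:hi]; j=np.where(s<25)[0]
    a,b=j.min(),j.max()
    # partial pixels either side
    L=lo+a-np.clip((s[a-2]-s[a-1])/(s[a-2]-8),0,1); R=lo+b+1+np.clip((s[b+2]-s[b+1])/(s[b+2]-8),0,1)
    return L,R
g=dict(np.load(f"scene{sys.argv[1]}.npz"))["img"].astype(float).max(2)
for v in (135,136,137,138): print(v,np.round(ctr(r,v),2),np.round(ctr(g,v),2), "dc",round(sum(ctr(g,v))/2-sum(ctr(r,v))/2,2))
E
python3 meas.py 11; python3 meas.py 12
```

```text
19.9667 [486.6 -39.8 168.1] [-1.80e+02 -1.00e-01 -6.25e+01] [-1.3 -2.6  1.4] [-0.24  0.29  1.65 -0.    1.2   2.42]
scene 92 [483.2 -16.8 224.1] theta -156.0
135 [268.25 275.85] [263.87 271.6 ] dc -4.32
136 [268.23 275.81] [263.87 271.57] dc -4.3
137 [268.23 275.83] [263.84 271.58] dc -4.32
138 [268.29 275.81] [263.92 271.59] dc -4.3
135 [268.25 275.85] [269.78 275.3 ] dc 0.49
136 [268.23 275.81] [267.65 275.3 ] dc -0.55
137 [268.23 275.83] [267.72 275.28] dc -0.53
138 [268.29 275.81] [267.74 275.28] dc -0.54
```

There is 0.54 px left, about 1.5° or 1.4 mm. One small nudge.

Request:
servo_tool(angular=[[0,0,0],[0,0,0],[0,0,0]], slide=[[-0.3,0.6,0],[-0.6,1.2,0],[-0.6,1.2,0]], grip=[-1,-1,-1])

```text
time: 20.27
tool_pos: [486.1, -38.7, 168.0]
tcp_rot: [-3.141, -0.001, -1.092]
contact_force: [-0.9, -3.6, 2.8]
grip_width: 0.4
```

```bash
python3 look.py 13 scene;python3 meas.py 13
```

```text
20.2667 [486.1 -38.7 168. ] [-1.799e+02 -1.000e-01 -6.260e+01] [-0.9 -3.6  2.8] [-0.24  0.29  1.66 -0.    1.19  2.43]
scene 99 [481.7 -15.2 224.3] theta -158.5
135 [268.25 275.85] [270.   275.81] dc 0.86
136 [268.23 275.81] [267.93 275.82] dc -0.15
137 [268.23 275.83] [267.84 275.81] dc -0.21
138 [268.29 275.81] [268.3  275.81] dc 0.01
```

The right edge is at 275.81 against 275.83 at the start, so the handle is back. I'll retreat straight off the handle, then go up and away.

Request:
servo_tool(angular=[[0,0,0],[0,0,0],[0,0,0],[0,0,0],[0,0,0],[0,0,0],[0,0,0],[0,0,0],[0,0,0],[0,0,0]], slide=[[1,-2,0],[3,-6,0],[6,-12,0],[9,-18,0],[12,-24,0],[12,-24,15],[12,-24,40],[12,-24,65],[0,-40,80],[-20,-65,80]], grip=[-1,-1,-1,-1,-1,-1,-1,-1,-1,-1])

```text
time: 21.15
tool_pos: [468.8, -103.9, 251.2]
tcp_rot: [-3.135, -0.006, -1.09]
contact_force: [-0.2, -0.9, -0.7]
grip_width: 0.8
```

Request:
servo_tool(angular=[[0,0,0],[0,0,0],[0,0,0],[0,0,0],[0,0,0],[0,0,0],[0,0,0],[0,0,0],[0,0,0],[0,0,0]], slide=[[-15,-25,0],[-35,-60,0],[-55,-95,0],[-75,-130,0],[-95,-165,0],[-115,-200,0],[-135,-235,0],[-150,-270,0],[-160,-290,0],[-160,-290,0]], grip=[-1,-1,-1,-1,-1,-1,-1,-1,-1,-1])

```text
time: 21.98
tool_pos: [303.7, -397.9, 247.3]
tcp_rot: [3.142, -0.001, -1.098]
contact_force: [0.0, 0.3, -0.5]
grip_width: 0.4
```

```bash
python3 look.py 14 scene top;python3 meas.py 14; python3 - <<'E'
import numpy as np,cv2
from h import *
for n in ("scene","top"):
    a,b=dict(np.load(n+"4.npz"))if n=="x" else dict(np.load(n+"0.npz")),dict(np.load(n+"14.npz"))
    cv2.imwrite(f"pics/{n}14f.png",b["img"])
    d=cv2.absdiff(a["img"],b["img"]).max(2); cv2.imwrite(f"pics/{n}d.png",np.minimum(d.astype(int)*3,255).astype(np.uint8))
    P=cloud(b).reshape(-1,3); P=P[~np.isnan(P[:,0])]; z=P[:,2]
    T=P[(z>65)&(z<80)&(P[:,1]>100)&(P[:,1]<170)&(abs(P[:,0]-556)<70)]
    print(n,cv2.minAreaRect(T[:,:2].astype(np.float32)))
a,b=dict(np.load("top0.npz"))["img"],dict(np.load("top14.npz"))["img"]
# handle shift by template
A=cv2.cvtColor(a[222:250,280:310],cv2.COLOR_BGR2GRAY).astype(np.float32);B=cv2.cvtColor(b[222:250,280:310],cv2.COLOR_BGR2GRAY).astype(np.float32)
print(cv2.phaseCorrelate(A,B,cv2.createHanningWindow((30,28),cv2.CV_32F)))
E
```

```text
21.9833 [ 303.7 -397.9  247.3] [ 1.80e+02 -1.00e-01 -6.29e+01] [ 0.   0.3 -0.5] [-1.07  0.25  1.48 -0.    1.41  1.6 ]
scene 115 [482.3 -16.4 226.4] theta -157.0
top 59 [476.1 -18.6 239.2] theta -157.4
135 [268.25 275.85] [268.25 275.81] dc -0.02
136 [268.23 275.81] [268.26 275.82] dc 0.02
137 [268.23 275.83] [268.27 275.81] dc 0.01
138 [268.29 275.81] [268.25 275.83] dc -0.01
scene ((557.30322265625, 133.85108947753906), (12.610125541687012, 99.8861312866211), 77.4212417602539)
top ((554.3121337890625, 133.95614624023438), (10.058380126953125, 98.60885620117188), 77.56621551513672)
((0.14303989340552015, -0.18338696198641813), 0.7631475583712259)
```

View pics/top14f.png

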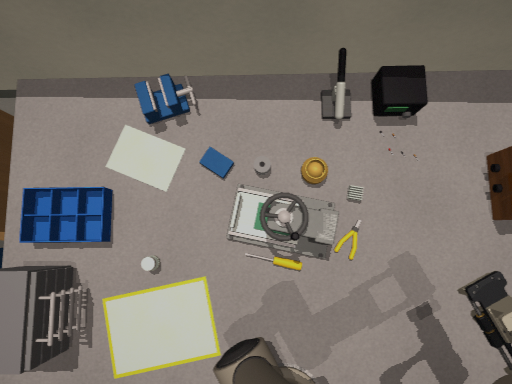

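View pics/topd.png

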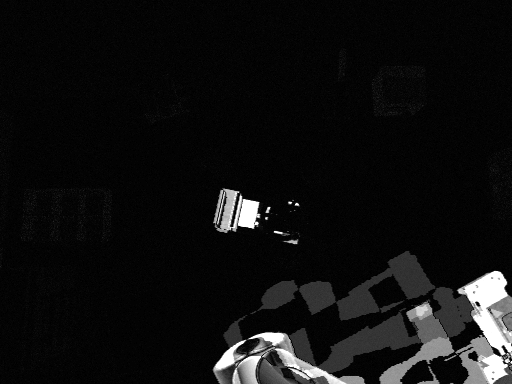

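View pics/scened.png

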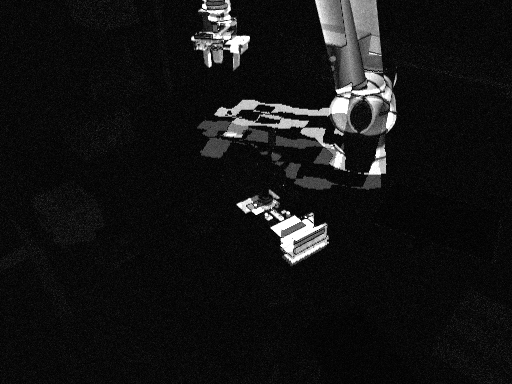

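The difference images show only the tray, the lowered pad, the arm and its shadows changed. The wheel, handle and loose items match the first picture. Handing in.

```bash
python3 -c "
from plant import bot
print(bot.close_job()); o=bot.get_obs(); print(o['time'],o['contact_force'])"
```

```text
the job is handed in; nothing more can be done
None
the job is handed in; nothing more can be done
```

The tray is home and the wheel has gone exactly one turn clockwise. I did it all by pushing with shut fingertips, and handed the job in at about 22 s of the 66 s allowed.

- **Tray:** I pushed it about 48 mm against its stop, where the force rose to about 15 N with no more travel. The end plate's centre then measured about 134.7 mm from the wheel's axis, where 135 is home.
- **Wheel:** I turned it only after the tray was home, with about 3–4 N on the handle for most of the way and 11 N at most in the readings taken. After I backed off, the handle in the scene picture was within 0.02 px of its first position (roughly 0.1°).
- **Other things:** comparing the first and last pictures from both cameras, only the tray, the screw's pad, the arm and its shadows changed. The loose items did not move, and the arm ended clear of everything.

**Checks that disagreed:**
- **Fingertip height:** the real fingertips were about 39 mm higher than the reported TCP. My first tray push therefore passed over the end plate and touched nothing. I saw this in a picture, corrected the height and pushed again.
- **Joint limit:** joint 6 came close to its range limit before the wheel push (-3.104 against -3.11). I turned the tool back about 10° before going on.
- **Top-view handle check:** a rough image-shift check on the top view gave 0.14–0.18 px, probably because the tray and pad below had moved. The handle angle from that view was the same as at the start (-157.4°).

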